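# Seat a bayonet sample holder in a bench reader and hold it

### The job

Take the sample holder with the bar grip out of the black stand and bring it to the port of the white bench reader, its two side pins over the port's two slots. Push it in fully home against the spring, twist it a quarter turn clockwise (seen from above) until it stops, and keep hold of it there: the return spring throws it back if let go, so finish while still gripping it, turned to the stop. Leave the round-knobbed plug, the dropper bottles and the tube rack undisturbed.

Things in the scene. Friction and masses are not known exactly. Their poses are not given: they have to be found in the camera images.
- holder_grip (a point): Middle of the sample holder's bar grip, on its axis, 62 mm above its lower tip; z up, x along the bar. Bar: white, 50 mm long (x), 14 mm wide (y: grip across this), 41 to 79 mm above the tip. Under it a round flange, 64 mm diameter, 35 to 41 mm above the tip. At the start the flange rests on the stand's top: tip 7 mm, grip point 69 mm above the table.
- holder: The same holder (loose, 0.08 to 0.17 kg); origin at its lower tip, z up. Below the flange a grey round stem, 32 mm diameter, its lowest 8 mm tapering to 20 mm at the tip. A steel cross pin of 8 mm diameter sticks out on both sides along x (parallel to the bar), ends 25 mm from the axis, centre line 20 mm above the tip. Same after half a turn.
- port (a point): Centre of the port's mouth on the reader's flat deck, 80 mm above the table; z up, x along the entry slots. The mouth is a round hole of 36 mm diameter with two slots 12 mm wide along +x and -x that reach 27 mm from the centre, in a plate 8 mm thick; under it lies the spring carrier, 26 mm below the deck, on which the holder's tip comes to bear.
- reader: Fixed white bench reader; origin on the table under the port, x along its long side and the slots. Box 80 mm high, from 70 mm behind the port to 130 mm beyond it (x), 150 mm wide; a display panel 80 to 120 mm from the port stands up to 7 mm over the deck.
- press (a joint): How far the sprung carrier is pushed down (m). 0: up, holder's pins still inside the slots, cannot turn. Over 0.006: pins clear below the plate. 0.009: flange on the deck, fully home. Pushes back with 2 N at 0, 5 N at 0.009. Holder turned but not pushed any more: about 0.006, the pins bear on the plate from below.
- turn (a joint): How far the carrier is turned clockwise seen from above (rad): 0 at rest, 1.40 at the stop, sprung back to 0 (0.07 N m at the start, 0.14 N m at the stop, plus friction). The pins have about 0.1 rad of play in it, so the holder meets the stop about 1.5 rad, a quarter turn, from the slots.
- plug_knob (a point): Blanking plug in the other well of the stand, to be left alone: same flange, but a round knob of 28 mm diameter and 30 mm height in place of a bar, and no pins. This point is at the knob's middle, 63 mm above the table.
- stand: Fixed black stand, 75 mm (x) by 190 mm (y) by 42 mm high, origin at the centre of its underside, with two round wells of 54 mm diameter at y = +47.5 and -47.5 mm; the holder is in one and the plug in the other.
- dropper_a: White dropper bottle, 36 mm diameter, 102 mm high, origin at the centre of its underside. Leave alone.
- dropper_b: A second dropper bottle like the first. Leave alone.
- tube_rack: Black rack with capped tubes, 75 by 115 mm, 56 mm high in all, origin at the centre of its underside. Leave alone.
Mind the look-alikes: they are no part of the job. Leave any green or orange look-alike of the holder alone.

How it is judged:
By the outcome, as a careful person would: the job done as asked, in the order asked, and still so for the second after the job is handed in, while the arm keeps its last pose, push and grip.
It also fails if it takes over 45 s, if anything falls off the work surface, if the arm or the gripper's body presses on something with over 40 N, if the wrist force passes 120 N, or if a joint passes its speed limit or range.

### The arm

A 6-joint arm with a two-finger parallel gripper is mounted at the origin on the work surface. World frame = base frame: x ahead of the robot, y to its left, z up, the work surface at z = 0. Lengths are in m, angles in rad, forces in N, time in s.
With the tool pointing down it reaches from about 0.35 to 0.975 m from the base axis. Payload 4.9 kg.
Tool frame: the origin (TCP) lies on the centre line of the jaws, within the pads' length; the fingertips stand 14 mm ahead of it and the grasp point (between the pads) lies 5 mm behind it (manip.nose_length is the distance from the TCP to the fingertips, in m); z points along the fingers, y is the line along which they close (so a half turn about z gives the same grasp; the last joint's range is limited). The gripper opens to 85 mm and grips with 20 to 120 N. Pads are 22 mm wide; open, the fingers measure 114 mm over their backs; the gripper's body (76 mm by 85 mm) begins 54 mm behind the grasp point. The pads swing forward as they close: fully open they stand 13 mm farther back than shut.
Start: joints at [1.042, 0.053, 1.613, -0, 1.476, -0.119], TCP at [0.249, 0.573, 0.245] pointing down, gripper open.
Joint ranges: [-3.01, 3.01], [-1.01, 2.22], [0.06, 2.58], [-1.02, 4.17], [0.09, 2.62], [-3.14, 3.14]. Speed limits (rad/s): [2.57, 2.57, 3.14, 3.14, 3.14, 3.14].

### API

Orientations are given as a unit quaternion [w, x, y, z].
In Python, from plant import manip, imaging gives the robot as it stands.
- The arm moves only by the tool play_rows, never from a script. Its argument "commands" is a list of rows, each a list of 6 numbers: the shift along the tool's x, y, z in mm, then the turn, a rotation vector about the tool's x, y, z in degrees. A call has 1 to 5 rows; each row shifts and turns the commanded pose from where the row before left it, along the tool's axes as they then stand; what a row does not reach is not made up. A row lasts 1/12 s, in which the tool goes at most 41.7 mm and 7.16 degrees, less where a joint would pass 70% of its speed; a pose out of reach is approached as far as the arm can. A call is refused whole if a number of a shift passes 41.7 or a number of a turn 7.16, either way. A call with a gripper value outside its range is refused whole. "hand" is the finger opening in mm, from 0 to 85.4, set as the call begins (left out, the last holds). The fingers move at their own pace and stop on an object; the grip force is fixed at half the most. Time passes only in rows, so rows that do not move let the fingers close. It gives the time, the measured TCP pose, the force, the opening and the grip force at its end, in the units of the state.
- manip.state(): the state, without advancing time (a new reading comes with each control period).
- imaging.grab_frame(name): name is "scene" or "top"; returns a dict with "image" (420x560x3 uint8, red, green, blue), "fx", "fy", "cx", "cy" (pixels), "R" (3x3) and "t" (3): a world point X has camera coordinates R X + t. Camera axes: x right, y down, z forward; pixel columns grow to the right and rows downward; lengths in m; the calibration is good to about 2 mm. A picture is of the moment at which its call begins. There is no depth.
- manip.job_done(): hands the job in; it is judged then, once.
The state is a dict: "time": time; "joint_pos": joint angles; "joint_vel": joint speeds; "joint_efforts": joint torques, N m; "tool_pos": TCP position; "tool_rot": TCP orientation; "contact_force": force on the tool from outside, world axes, zero at the start; "ft_torque": the same for the moment, N m; "gripper_width": opening from 0.0 (shut) to 1.0 (fully open); "grasp_force": force on a finger pad.
Only numpy, scipy, OpenCV 4.12 (cv2) and the standard library are available. Lean on these libraries where they do the work, as an engineer would, in place of code of your own. Each camera call takes 0.05 s, during which the arm holds its last target. There are 200 camera calls.

## Working session

There is one attempt and no reset: what is moved stays moved. The work goes in short steps, Python scripts to look and compute and a tool call to move; the robot and the scene stay as the last step left them, time stands still between calls to the robot, and variables do not carry over. Pictures are saved under pics/ and viewed, at most 10 in all, crops included, and the job is handed in when it is done.

Besides the shell and the picture viewer there is one more tool, called after "Call:" as a command line: name --pt "numbers of a row" for each row, then --argument value for the rest. play_rows: Moves the arm, as the interface text tells. Its arguments: {"type":"object","properties":{"commands":{"type":"array","items":{"type":"array","items":{"type":"number"}}},"hand":{"type":"number"}},"required":["commands"]}

```bash
mkdir -p pics
python3 - <<'E'
from plant import manip, imaging
import cv2,pickle
for n in("scene","top"):
    f=imaging.grab_frame(n); pickle.dump(f,open(n+"0.pkl","wb"))
    cv2.imwrite(f"pics/{n}0.png",f["image"][:,:,::-1]); print(n,f["fx"],f["cx"],f["cy"],f["R"],f["t"])
print(manip.state())
E
```

```text
scene 439.86760257282685 275.968343683167 205.41152858497122 [[ 0.86296209  0.50518694  0.00908823]
 [ 0.43512629 -0.73390097 -0.52158842]
 [-0.2568298   0.45406556 -0.85314883]] [-0.4706032  -0.26667108  1.10959648]
top 506.8432683102065 278.44987467419105 212.49137031602024 [[ 5.64674028e-03 -9.99983740e-01 -7.96469035e-04]
 [-9.90869480e-01 -5.48797721e-03 -1.34712865e-01]
 [ 1.34706303e-01  1.54988542e-03 -9.90884357e-01]] [-0.05388274  0.60370933  1.09467879]
{'time': 0.1, 'joint_pos': array([ 1.04199886e+00,  5.33085588e-02,  1.61416125e+00, -1.55013199e-06,
        1.47599332e+00, -1.18987181e-01]), 'joint_vel': array([-0.00053868, -0.00168625, -0.00567108,  0.00080167, -0.00264834,
       -0.0005391 ]), 'joint_efforts': array([ 4.49566433e-04, -3.94900811e+01, -3.71364534e+01, -1.33912608e-04,
        3.87507782e-03,  2.58524057e-05]), 'tool_pos': array([0.24874153, 0.57278339, 0.24417222]), 'tool_rot': array([-2.96916486e-04,  2.03474128e-01,  9.79079877e-01, -8.86854957e-04]), 'contact_force': array([ 0.98569662,  0.52589547, -0.25574471]), 'ft_torque': array([-0.05570872,  0.00348627, -0.01301272]), 'grasp_force': 0.0, 'gripper_width': 0.9995201857507224}
```

View pics/top0.png

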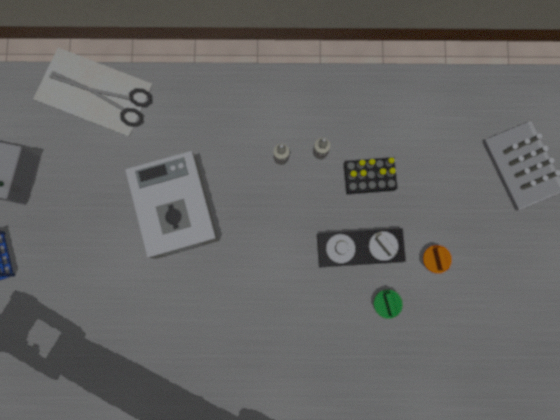

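View pics/scene0.png

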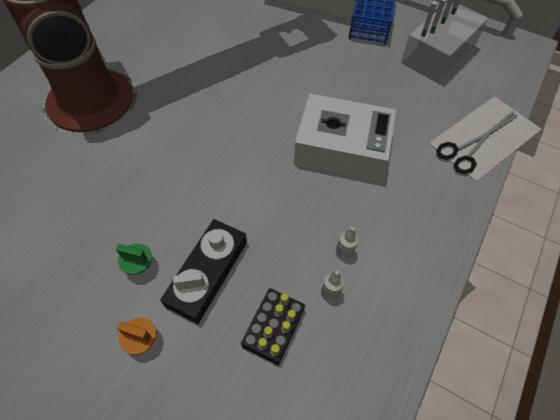

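In the top view there are four candidates. The white bar holder is in the stand's right well at (384,246), and the round-knob plug is in the left well at (341,248). The green (388,303) and orange (437,259) bar pieces lie outside the stand. The one meant is the white bar at (384,246). The reader's port is at (173,215), with its display toward (162,172).

```bash
cat > h.py <<'E'
import numpy as np,cv2,pickle
def ray(f,u,v,z):
    d=f["R"].T@np.array([(u-f["cx"])/f["fx"],(v-f["cy"])/f["fy"],1]); o=-f["R"].T@f["t"]
    return (o+d*(z-o[2])/d[2])
def proj(f,X):
    c=f["R"]@np.asarray(X)+f["t"]; return np.array([f["fx"]*c[0]/c[2]+f["cx"],f["fy"]*c[1]/c[2]+f["cy"]])
E
python3 - <<'E'
from h import *
T=pickle.load(open("top0.pkl","rb"));S=pickle.load(open("scene0.pkl","rb"))
def crop(f,u,v,r=30):
    c=f["image"][v-r:v+r,u-r:u+r,::-1]
    c=cv2.convertScaleAbs(c,alpha=1.3)
    return cv2.resize(c,(380,290) if 0 else (290,290),interpolation=cv2.INTER_CUBIC)
im=np.vstack([np.hstack([crop(T,384,246),crop(T,173,215)]),np.hstack([crop(S,190,284),crop(S,334,123)])])
cv2.imwrite("pics/c1.png",im)
# port dark
for f,u,v,n in((T,173,215,'T'),(S,334,123,'S')):
    g=f["image"].max(2); 
    for th in (45,55,65):
        m=(g<th).astype(np.uint8); k,l,st,ce=cv2.connectedComponentsWithStats(m)
        i=l[v,u]
        if i:
            ys,xs=np.where(l==i); P=np.array([ray(f,a,b,.08)[:2] for a,b in zip(xs,ys)])
            rc=cv2.minAreaRect((P*1000).astype(np.float32))
            ev,V=np.linalg.eigh(np.cov(P.T)); print(n,'port',th,len(xs),P.mean(0),rc,np.degrees(np.arctan2(V[1,1],V[0,1])),np.sqrt(ev))
# white things in stand
g=T["image"].min(2)
for th in (110,130,150):
    k,l,st,ce=cv2.connectedComponentsWithStats((g>th).astype(np.uint8))
    for i in range(1,k):
        if 30<st[i,4]<8000 and 120<ce[i][0]<420 and 120<ce[i][1]<280: print(th,st[i],ce[i])
print(T["image"][230:262,368:400].max(2)[::2,::2])
E
```

```text
T port 65 216 [0.58926337 0.17747559] ((588.8889770507812, 177.0929412841797), (43.883060455322266, 31.82245635986328), 49.675079345703125) -165.06823191078524 [0.00749737 0.01149066]
S port 45 155 [0.58697281 0.17636662] ((587.3060302734375, 175.8265838623047), (48.16384506225586, 29.20093536376953), 30.825271606445312) -164.49526027967747 [0.00746132 0.01157069]
S port 55 177 [0.58683073 0.17689583] ((586.85107421875, 176.93516540527344), (45.68867874145508, 33.291526794433594), 47.0059700012207) -165.9592880843746 [0.00802998 0.0120354 ]
S port 65 194 [0.58696486 0.17708038] ((586.5581665039062, 176.83425903320312), (34.91749572753906, 48.179351806640625), 77.08177185058594) -164.1924060168724 [0.00834887 0.01260325]
110 [397 108  39  33 338] [416.84319527 127.45266272]
110 [264 119  28   9  71] [277.61971831 122.22535211]
110 [260 127  35  14 148] [278.81756757 133.51351351]
110 [272 140  18  18 114] [280.83333333 150.30701754]
110 [314 140  18  13  85] [322.63529412 147.04705882]
110 [ 118  150   97  130 5150] [166.91514563 210.6984466 ]
110 [370 232  28  28 512] [383.60351562 2
[... 814 characters left out ...]
 140 140 144 146 142 118  50]
 [ 57 125 142 145 128  80  86 131 146 148 141 140 144 145 132  69]
 [ 68 131 145 146 144 117  75 101 136 145 145 136 138 144 141  83]
 [ 75 134 146 145 144 141 109  72 104 137 145 145 138 144 142  89]
 [ 60 129 148 144 144 145 141  99  75 111 143 144 143 141 138  82]
 [ 49 113 146 147 145 144 145 129  85  79 120 143 146 143 122  62]
 [ 48  83 137 144 149 145 146 147 130  89  83 125 143 139 104  48]
 [ 43  51 110 141 146 147 146 146 143 126  74  94 133 116  63  39]
 [ 38  44  60 109 140 146 145 145 144 145 121 123 120  79  39  38]
 [ 47  42  43  62  96 126 140 144 145 141 135 112  72  38  38  44]
 [ 43  38  41  41  45  58  85  92  93  89  75  53  39  42  38  44]]
```

View pics/c1.png

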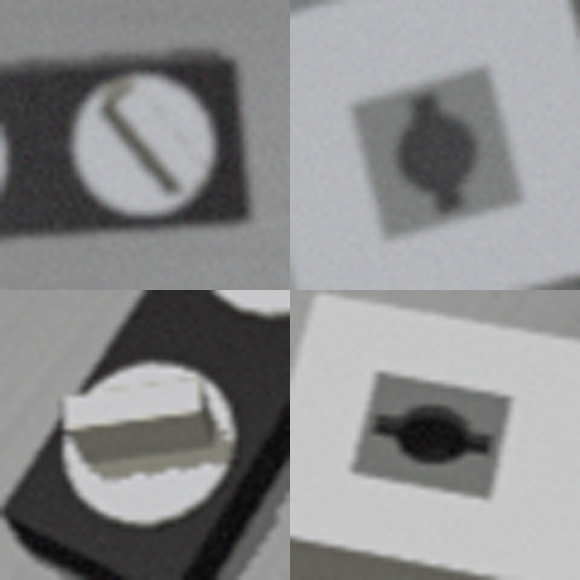

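The crops confirm it. The top-left crop shows the white bar across the flange in the black stand. The right-hand crops show the port's hole, with slots running toward the display.

Run:
```python
from h import *
T=pickle.load(open("top0.pkl","rb"));S=pickle.load(open("scene0.pkl","rb"))
def comp(f,m,u,v):
    k,l,st,ce=cv2.connectedComponentsWithStats(m.astype(np.uint8)); return l==l[v,u]
def fit(f,mask,z,name):
    c=max(cv2.findContours(mask.astype(np.uint8),0,1)[0],key=len)[:,0]
    P=np.array([ray(f,a,b,z)[:2]*1000 for a,b in c],np.float32)
    print(name,'circ',cv2.minEnclosingCircle(P),'ell',cv2.fitEllipse(P),'rect',cv2.minAreaRect(P))
gT=T["image"].max(2);gS=S["image"].max(2)
fit(T,comp(T,gT>100,390,245),.048,'flangeT'); fit(T,comp(T,gT>100,330,248),.048,'plugT')
fit(S,comp(S,gS>100,185,293),.048,'flangeS')
# bar side dark strip inside flange (top)
ys,xs=np.mgrid[234:258,372:396]; s=((xs-384)**2+(ys-246)**2<11**2)&(gT[234:258,372:396]<112)
P=np.array([ray(T,a,b,.067)[:2]*1000 for a,b in zip(xs[s],ys[s])],np.float32)
l=cv2.fitLine(P,cv2.DIST_HUBER,0,.01,.01).ravel(); print('strip',len(P),np.degrees(np.arctan2(l[1],l[0])),P.mean(0))
# bar top in scene, bright front edge endpoints by hand from crop (63,433)-(200,410),(63,397)-(198,377)
for a,b in (((63,433),(203,410)),((63,397),(198,377))):
    p=[ray(S,160+x/4.833-.5+.1,254+(y-290)/4.833-.5+.1,.086)[:2]*1000 for x,y in(a,b)]; d=p[1]-p[0]
    print('edge',p,np.hypot(*d),np.degrees(np.arctan2(d[1],d[0])))
# grey port plate + reader deck
for f,g,u,v,n in((T,gT,160,212,'T'),(S,gS,321,125,'S')):
    print(n,'plate val',g[v,u])
g=T["image"].max(2); fit(T,comp(T,g>118,145,220),.08,'deckT'); fit(T,comp(T,g<112,173,215),.08,'plateT')
fit(S,comp(S,gS<130,334,123),.08,'plateS')
```

```text
flangeT circ ((530.9524536132812, -282.03289794921875), 31.5999813079834) ell ((530.8325805664062, -282.54840087890625), (55.298465728759766, 63.191009521484375), 33.324440002441406) rect ((530.9194946289062, -281.664306640625), (59.58820724487305, 62.085018157958984), 0.31910085678100586)
plugT circ ((524.4686889648438, -187.2467041015625), 31.792247772216797) ell ((524.4933471679688, -187.16465759277344), (61.63090133666992, 61.84615707397461), 61.21302032470703) rect ((524.8823852539062, -186.7071533203125), (61.71721267700195, 61.91774368286133), 0.31922680139541626)
flangeS circ ((527.8182983398438, 139.4576416015625), 761.9691772460938) ell ((567.6156616210938, 61.53559875488281), (1044.09521484375, 1361.6746826171875), 137.71749877929688) rect ((631.4498291015625, 90.9443359375), (1417.638427734375, 1078.158203125), 44.68236541748047)
strip 77 39.311966 [ 526.3276  -277.35364]
edge [array([ 514.02395507, -304.28249553]), array([ 552.27353745, -271.4605586 ])] 50.40148902483911 40.63286784994753
edge [array([ 505.568244  , -293.19034447]), array([ 543.23595488, -261.87675395])]
[... 219 characters left out ...]
15625), 105.85572052001953) rect ((618.83056640625, 187.5069580078125), (202.01856994628906, 151.58522033691406), 16.445499420166016)
plateT circ ((589.7600708007812, 177.9032440185547), 41.849395751953125) ell ((589.530517578125, 177.6376190185547), (70.24063110351562, 70.46280670166016), 19.289730072021484) rect ((589.5919799804688, 177.60275268554688), (61.88871383666992, 61.61936569213867), 15.966559410095215)
plateS circ ((586.80126953125, 177.62132263183594), 43.05837631225586) ell ((586.7073974609375, 177.4065704345703), (71.41928100585938, 74.85760498046875), 105.29117584228516) rect ((586.8287963867188, 177.45419311523438), (64.32747650146484, 64.29499053955078), 16.837636947631836)
```

The holder is at about (0.531,-0.282) with the bar at 40°. The port is at about (0.589,0.1775) with its slots at about 16°. The 64 mm flange and 50 mm bar both measure right, and both views give the same holder-to-port offset of (58.5, 460). Next I move over the holder.

Call:
play_rows --pt "-27.2 -30.5 0 0 0 0" --pt "-27.2 -30.5 0 0 0 0" --pt "-27.2 -30.5 0 0 0 0" --pt "-27.2 -30.5 0 0 0 0" --pt "-27.2 -30.5 0 0 0 0" --hand 60

```text
time: 0.52
tool_pos: [0.3128, 0.3773, 0.2446]
tool_rot: [-0.0, 0.203, 0.979, -0.0]
contact_force: [0.7, -0.6, 0.8]
gripper_width: 0.702
grasp_force: 0.0
```

Call:
play_rows --pt "-27.2 -30.5 0 0 0 0" --pt "-27.2 -30.5 0 0 0 0" --pt "-27.2 -30.5 0 0 0 0" --pt "-27.2 -30.5 0 0 0 0" --pt "-27.2 -30.5 0 0 0 0"

```text
time: 0.93
tool_pos: [0.3768, 0.1833, 0.2449]
tool_rot: [0.0, 0.203, 0.979, 0.0]
contact_force: [1.4, 0.1, -0.5]
gripper_width: 0.7
grasp_force: 0.0
```

Call:
play_rows --pt "-27.2 -30.5 0 0 0 0" --pt "-27.2 -30.5 0 0 0 0" --pt "-27.2 -30.5 0 0 0 0" --pt "-27.2 -30.5 0 0 0 0" --pt "-27.2 -30.5 0 0 0 0"

```text
time: 1.35
tool_pos: [0.4408, -0.011, 0.2451]
tool_rot: [0.0, 0.204, 0.979, 0.0]
contact_force: [1.0, 0.2, -0.2]
gripper_width: 0.701
grasp_force: 0.0
```

Call:
play_rows --pt "-27.2 -30.5 0 0 0 0" --pt "-27.2 -30.5 0 0 0 0" --pt "-27.2 -30.5 0 0 0 0" --pt "-27.2 -30.5 0 0 0 0" --pt "-27.2 -30.5 0 0 0 0"

```text
time: 1.77
tool_pos: [0.5049, -0.2051, 0.2448]
tool_rot: [-0.0, 0.204, 0.979, 0.0]
contact_force: [-0.1, 0.5, 0.1]
gripper_width: 0.707
grasp_force: 0.0
```

Call:
play_rows --pt "-27.2 -30.5 0 0 0 0" --pt "-27.2 -30.5 0 0 0 0" --pt "0 0 0 0 0 -7" --pt "0 0 0 0 0 -7" --pt "0 0 0 0 0 -7"

```text
time: 2.18
tool_pos: [0.5302, -0.2815, 0.244]
tool_rot: [-0.001, 0.019, 1.0, 0.001]
contact_force: [-0.1, 0.1, -0.4]
gripper_width: 0.705
grasp_force: 0.0
```

Call:
play_rows --pt "0 0 0 0 0 -7" --pt "0 0 0 0 0 -7" --pt "0 0 0 0 0 -7" --pt "0 0 0 0 0 -7" --pt "0 0 0 0 0 -7"

```text
time: 2.6
tool_pos: [0.5302, -0.2805, 0.2446]
tool_rot: [-0.0, -0.283, 0.959, 0.0]
contact_force: [-0.1, -0.3, -0.3]
gripper_width: 0.701
grasp_force: 0.0
```

Call:
play_rows --pt "0 0 0 0 0 -7" --pt "0 0 0 0 0 0" --pt "0 0 0 0 0 0"

```text
time: 2.85
tool_pos: [0.5303, -0.2805, 0.2448]
tool_rot: [-0.0, -0.337, 0.942, 0.0]
contact_force: [0.8, -0.1, -0.8]
gripper_width: 0.701
grasp_force: 0.0
```

```bash
cat >> h.py <<'E'
from scipy.spatial.transform import Rotation as Ro
def tool(s):
    q=s["tool_rot"]; return Ro.from_quat([q[1],q[2],q[3],q[0]]).as_matrix()
def go(s,X,yaw):
    "shift mm in tool axes to X, turn deg about tool z so that tool x is at yaw"
    R=tool(s); yaw0=np.degrees(np.arctan2(R[1,0],R[0,0]))
    print('t',s['time'],'pos',s['tool_pos'].round(4),'yaw',yaw0.round(2),'tilt',R[:,2].round(4),'F',s['contact_force'].round(1),'q6',s['joint_pos'][5].round(2),'w',s['gripper_width'],s['grasp_force'])
    print('shift',(R.T@(np.array(X)-s['tool_pos'])*1000).round(1),'turn',-((yaw-yaw0+180)%360-180))
E
python3 - <<'E'
from h import *; from plant import manip
go(manip.state(),[.531,-.282,.066],220)
E
```

```text
t 2.85 pos [ 0.5303 -0.2805  0.2448] yaw -140.66 tilt [-7.e-04  5.e-04 -1.e+00] F [ 0.8 -0.1 -0.8] q6 -2.87 w 0.7010742800968757 0.0
shift [  0.4  -1.8 178.8] turn -0.6591959020319109
```

Call:
play_rows --pt "0.4 -1.8 36 0 0 -0.6" --pt "0 0 36 0 0 0" --pt "0 0 36 0 0 0" --pt "0 0 30 0 0 0" --pt "0 0 20 0 0 0"

```text
time: 3.27
tool_pos: [0.5294, -0.2809, 0.083]
tool_rot: [-0.002, -0.342, 0.94, 0.002]
contact_force: [0.5, 0.9, -0.9]
gripper_width: 0.702
grasp_force: 0.0
```

Call:
play_rows --pt "0 0 10 0 0 0" --pt "0 0 8 0 0 0" --pt "0 0 0 0 0 0" --pt "0 0 0 0 0 0"

```text
time: 3.6
tool_pos: [0.5321, -0.2828, 0.0704]
tool_rot: [0.0, -0.343, 0.939, -0.001]
contact_force: [0.3, 0.4, 0.2]
gripper_width: 0.709
grasp_force: 0.0
```

Call:
play_rows --pt "0 0 0 0 0 0" --pt "0 0 0 0 0 0" --pt "0 0 0 0 0 0" --pt "0 0 0 0 0 0" --pt "0 0 0 0 0 0" --hand 0

```text
time: 4.02
tool_pos: [0.5321, -0.2827, 0.0706]
tool_rot: [0.001, -0.343, 0.939, -0.001]
contact_force: [0.1, -0.1, 4.3]
gripper_width: 0.156
grasp_force: 60.2
```

Call:
play_rows --pt "0 0 0 0 0 0" --pt "0 0 0 0 0 0" --pt "0 0 0 0 0 0"

```text
time: 4.27
tool_pos: [0.5321, -0.2828, 0.0706]
tool_rot: [0.001, -0.343, 0.939, -0.001]
contact_force: [-0.0, -0.4, 5.5]
gripper_width: 0.155
grasp_force: 60.4
```

Run:
```python
from h import *; from plant import manip,imaging
s=manip.state();go(s,[.531,-.282,.066],220)
f=imaging.grab_frame("scene"); cv2.imwrite("pics/g1.png",cv2.resize(f["image"][190:340,100:300,::-1],(800,600)))
```

```text
t 4.2667 pos [ 0.5321 -0.2828  0.0706] yaw -139.88 tilt [ 0.0016 -0.0011 -1.    ] F [-0.  -0.4  5.5] q6 -2.88 w 0.15469488563602188 60.35360813140869
shift [0.3 1.3 4.6] turn 0.11729655833823927
```

View pics/g1.png

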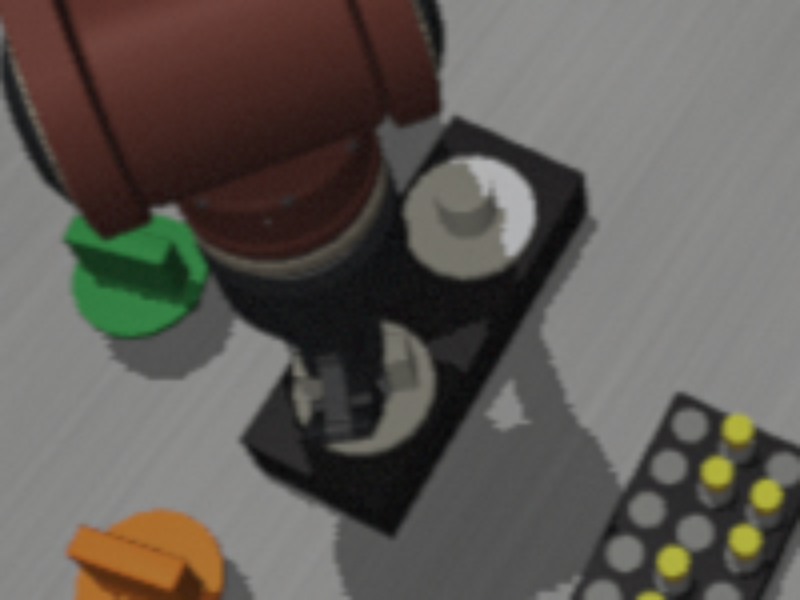

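The bar is gripped at an opening of about 13 mm with 60 N, and the plug and neighbours are untouched. Next I lift and carry it to the port.

Call:
play_rows --pt "0 0 -8 0 0 0" --pt "0 0 -18 0 0 0" --pt "0 0 -30 0 0 0" --pt "0 0 -34 0 0 0" --pt "0 0 -30 0 0 0"

```text
time: 4.73
tool_pos: [0.5306, -0.2818, 0.1899]
tool_rot: [-0.001, -0.343, 0.939, 0.001]
contact_force: [1.0, -0.8, -0.6]
gripper_width: 0.154
grasp_force: 59.2
```

Call:
play_rows --pt "-14.2 13.1 0 0 0 0" --pt "-28.4 26.2 0 0 0 0" --pt "-28.4 26.2 0 0 0 0" --pt "-28.4 26.2 0 0 0 0" --pt "-28.4 26.2 0 0 0 0"

```text
time: 5.15
tool_pos: [0.5523, -0.108, 0.1886]
tool_rot: [-0.001, -0.343, 0.939, 0.0]
contact_force: [1.2, -0.2, -1.6]
gripper_width: 0.152
grasp_force: 59.3
```

Call:
play_rows --pt "-28.4 26.2 0 0 0 0" --pt "-28.4 26.2 0 0 0 0" --pt "-28.4 26.2 0 0 0 0" --pt "-28.4 26.2 0 0 0 0" --pt "-28.4 26.2 0 0 0 0"

```text
time: 5.57
tool_pos: [0.5764, 0.0838, 0.1886]
tool_rot: [-0.001, -0.343, 0.939, 0.0]
contact_force: [0.9, -1.3, -2.0]
gripper_width: 0.154
grasp_force: 59.3
```

Call:
play_rows --pt "-28.4 26.2 0 0 0 0" --pt "-28.4 26.2 0 0 0 0" --pt "-14.2 13.1 0 0 0 0" --pt "0 0 0 0 0 6" --pt "0 0 0 0 0 6"

```text
time: 5.98
tool_pos: [0.5884, 0.1794, 0.1882]
tool_rot: [-0.001, -0.242, 0.97, 0.0]
contact_force: [0.4, 0.8, -1.5]
gripper_width: 0.153
grasp_force: 59.3
```

Call:
play_rows --pt "0 0 0 0 0 6" --pt "0 0 0 0 0 6" --pt "0 0 0 0 0 0" --pt "0 0 0 0 0 0"

```text
time: 6.32
tool_pos: [0.5888, 0.1777, 0.1886]
tool_rot: [-0.001, -0.142, 0.99, -0.0]
contact_force: [-0.5, -0.5, -1.3]
gripper_width: 0.153
grasp_force: 59.3
```

Run:
```python
from h import *; from plant import manip,imaging
s=manip.state();go(s,[.590,.1775,.135],196)
a=[]
for n,(u,v) in(("scene",(334,110)),("top",(173,215))):
    f=imaging.grab_frame(n); pickle.dump(f,open(n+"1.pkl","wb")); a.append(cv2.resize(f["image"][v-60:v+60,u-40:u+40,::-1],(400,600)))
cv2.imwrite("pics/p1.png",np.hstack(a))
```

```text
t 6.3167 pos [0.5888 0.1777 0.1886] yaw -163.73 tilt [-1.5e-03 -3.0e-04 -1.0e+00] F [-0.5 -0.5 -1.3] q6 -1.68 w 0.15313575318283765 59.31676268577576
shift [-1.2 -0.5 53.6] turn 0.27140324216316003
```

View pics/p1.png

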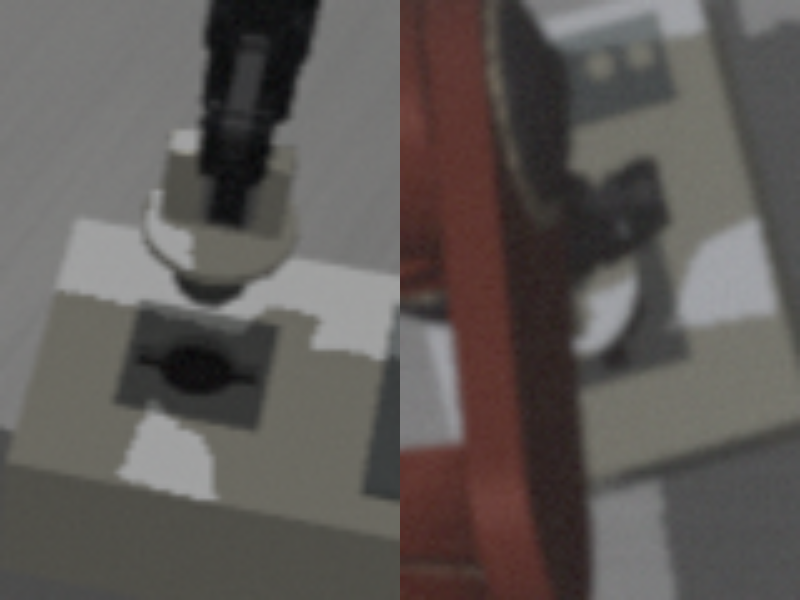

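The holder hangs straight over the port: its flange is centred near (338,95) and the hole near (333,123) in the scene view. Next I compare that with the predicted pixels.

Run:
```python
from h import *
S=pickle.load(open("scene1.pkl","rb"));R=[.5888,.1777]
for z in (.160,.166,.204): print(z,proj(S,[*R,z]))
a=np.radians(16); 
for s in(-1,1): print('bar end',[proj(S,[R[0]+s*.025*np.cos(a)+k*.007*np.sin(a),R[1]+s*.025*np.sin(a)-k*.007*np.cos(a),.204]).round(1) for k in(-1,1)])
t=np.linspace(0,2*np.pi,90); E=np.array([proj(S,[R[0]+.032*np.cos(x),R[1]+.032*np.sin(x),.163]) for x in t]); print('flange pred',E.min(0),E.max(0))
g=S["image"].max(2)
for v in (90,93,96,99): print(v,g[v,318:358])
for v in (76,79,82): print(v,g[v,318:358])
print('col',[int(x) for x in g[90:118,338]])
# port now
m=(g<45).astype(np.uint8);k,l,st,ce=cv2.connectedComponentsWithStats(m); print(st[l[124,333]],ce[l[124,333]], proj(S,[.588,.1775,.08]))
```

```text
0.16 [338.70800685  96.07946718]
0.166 [339.09259342  93.92195408]
0.204 [341.63400909  79.66472855]
bar end [array([329.8,  75. ]), array([328.5,  79.8])]
bar end [array([354.8,  79.5]), array([353.7,  84.4])]
flange pred [323.25078552  83.91333214] [354.58377893 106.50948644]
90 [123 122 122 123 118 113 139 146 111  78  79  80  79  79  80  76  65  55
  38  26  20  23  18  23  23  45  59  66  76  79  79  81  78  95 113 121
 118 118 120 121]
93 [122 123 123 124 116 140 161 142 111  92  82  79  80  78  78  74  66  47
  28  22  24  21  18  20  36  54  60  71  79  79  79  78  88 100 106 112
 119 122 121 121]
96 [162 161 160 158 128 131 158 162 162 160 161 160 158 138 112 105 106 107
 108 106  97  91  92  84  82  85  84  82  80  78  79  82  96 108 105 111
 119 122 121 122]
99 [160 161 161 161 158 128  99 133 158 161 161 161 162 157 131 108 105 105
 107 107 107 106 107 106 106 106 108 105 107 107 106 106 107 103 104 115
 120 121 120 120]
76 [122 120 121 121 121 123 122 122 122 120 135 152 159 159 156 131  83  30
  20  24  32  37  41  43  42  38  29  26  28  30  67 104 120 121 117 120
 120 119 118 118]
79 [121 122 123 123 123 124 124 122 121 124 142 157 159 162 158 122  57  19
  15  15  23  27  23  23  29  21  19  20  13  25  63  94 105 103 103 111
 119 120 119 120]
82 [122 124 123 123 123 124 121 120 114  94  80  79  80  81  80  59  25  18
  18  18  15  20  21  19  16  19  14  22  22  65  97 107 106 106 100 108
 120 120 120 121]
col [20, 18, 17, 24, 36, 75, 97, 106, 105, 107, 106, 105, 107, 106, 104, 90, 78, 47, 35, 39, 70, 137, 148, 99, 91, 89, 62, 56]
[321 117  25  12 181] [332.84530387 122.80662983] [333.60234276 122.59076549]
```

The holder and port agree to within about 1 mm, so I descend.

Call:
play_rows --pt "-0.4 0 15 0 0 0" --pt "0 0 15 0 0 0" --pt "0 0 10 0 0 0" --pt "0 0 5 0 0 0" --pt "0 0 0 0 0 0"

```text
time: 6.83
tool_pos: [0.5887, 0.1776, 0.1424]
tool_rot: [-0.002, -0.14, 0.99, -0.0]
contact_force: [-1.1, 0.2, -1.2]
gripper_width: 0.151
grasp_force: 59.3
```

Call:
play_rows --pt "0 0 3 0 0 0" --pt "0 0 3 0 0 0" --pt "0 0 2 0 0 0" --pt "0 0 2 0 0 0" --pt "0 0 0 0 0 0"

```text
time: 7.25
tool_pos: [0.5897, 0.1778, 0.1341]
tool_rot: [-0.0, -0.14, 0.99, -0.0]
contact_force: [0.6, 0.3, -2.4]
gripper_width: 0.153
grasp_force: 59.3
```

Tip 9 mm into the hole without contact. Next the pins go into the slots.

Call:
play_rows --pt "0 0 2 0 0 0" --pt "0 0 2 0 0 0" --pt "0 0 2 0 0 0" --pt "0 0 2 0 0 0" --pt "0 0 0 0 0 0"

```text
time: 7.67
tool_pos: [0.5894, 0.1778, 0.1256]
tool_rot: [-0.001, -0.14, 0.99, -0.0]
contact_force: [-0.4, -0.5, -1.3]
gripper_width: 0.153
grasp_force: 59.3
```

Call:
play_rows --pt "0 0 1.5 0 0 0" --pt "0 0 1.5 0 0 0" --pt "0 0 1.5 0 0 0" --pt "0 0 0 0 0 0"

```text
time: 8.0
tool_pos: [0.5895, 0.1778, 0.1214]
tool_rot: [-0.0, -0.14, 0.99, -0.0]
contact_force: [-0.6, 0.3, -1.6]
gripper_width: 0.153
grasp_force: 59.3
```

Call:
play_rows --pt "0 0 2 0 0 0" --pt "0 0 2 0 0 0" --pt "0 0 2 0 0 0" --pt "0 0 0 0 0 0"

```text
time: 8.33
tool_pos: [0.5899, 0.1779, 0.1158]
tool_rot: [0.0, -0.14, 0.99, 0.0]
contact_force: [-1.0, -1.0, 0.6]
gripper_width: 0.153
grasp_force: 59.7
```

Call:
play_rows --pt "0 0 2 0 0 0" --pt "0 0 2 0 0 0" --pt "0 0 0 0 0 0"

```text
time: 8.58
tool_pos: [0.59, 0.1779, 0.1119]
tool_rot: [0.0, -0.14, 0.99, 0.0]
contact_force: [0.1, -0.2, 2.2]
gripper_width: 0.152
grasp_force: 59.7
```

Call:
play_rows --pt "0 0 1.5 0 0 0" --pt "0 0 1 0 0 0" --pt "0 0 0 0 0 0"

```text
time: 8.83
tool_pos: [0.59, 0.1779, 0.1094]
tool_rot: [0.0, -0.14, 0.99, 0.0]
contact_force: [-0.2, -0.8, 3.4]
gripper_width: 0.154
grasp_force: 59.8
```

Call:
play_rows --pt "0 0 1 0 0 0" --pt "0 0 0 0 0 0"

```text
time: 9.0
tool_pos: [0.59, 0.1779, 0.1087]
tool_rot: [0.0, -0.14, 0.99, 0.0]
contact_force: [-1.4, 0.2, 3.4]
gripper_width: 0.155
grasp_force: 60.2
```

Call:
play_rows --pt "0 0 1 0 0 0" --pt "0 0 0 0 0 0"

```text
time: 9.17
tool_pos: [0.59, 0.1779, 0.1087]
tool_rot: [0.0, -0.14, 0.99, -0.0]
contact_force: [-3.6, -0.2, 9.6]
gripper_width: 0.152
grasp_force: 60.8
```

Fully home: the stop is at z = 0.1087, as predicted, and the force rises there. Next I twist clockwise (+ about the tool's z axis).

Call:
play_rows --pt "0 0 0 0 0 5" --pt "0 0 0 0 0 5" --pt "0 0 0 0 0 5" --pt "0 0 0 0 0 0"

```text
time: 9.5
tool_pos: [0.5906, 0.1774, 0.1086]
tool_rot: [0.001, -0.008, 1.0, -0.001]
contact_force: [0.0, -2.9, 6.5]
gripper_width: 0.154
grasp_force: 60.6
```

Call:
play_rows --pt "0 0 0 0 0 5" --pt "0 0 0 0 0 5" --pt "0 0 0 0 0 5" --pt "0 0 0 0 0 5" --pt "0 0 0 0 0 0"

```text
time: 9.92
tool_pos: [0.5907, 0.1765, 0.1087]
tool_rot: [0.001, 0.165, 0.986, -0.001]
contact_force: [-1.6, -4.6, 8.0]
gripper_width: 0.153
grasp_force: 60.6
```

Run:
```python
from h import *; from plant import manip
s=manip.state();go(s,[.590,.1779,.1085],110);print(s['ft_torque'])
```

```text
t 9.9167 pos [0.5907 0.1765 0.1087] yaw 160.97 tilt [ 0.0019 -0.0031 -1.    ] F [-1.6 -4.6  8. ] q6 -1.07 w 0.15270549527926144 60.62373161315918
shift [1.1 1.1 0.2] turn 50.973568672764884
[-0.92754472  0.31617535  0.08162722]
```

Call:
play_rows --pt "0 0 0 0 0 5" --pt "0 0 0 0 0 5" --pt "0 0 0 0 0 5" --pt "0 0 0 0 0 5" --pt "0 0 0 0 0 0"

```text
time: 10.33
tool_pos: [0.5904, 0.1757, 0.1088]
tool_rot: [0.001, 0.334, 0.943, -0.002]
contact_force: [-2.3, -6.6, 8.6]
gripper_width: 0.151
grasp_force: 60.8
```

Call:
play_rows --pt "0 0 0 0 0 5" --pt "0 0 0 0 0 5" --pt "0 0 0 0 0 5" --pt "0 0 0 0 0 5" --pt "0 0 0 0 0 5"

```text
time: 10.75
tool_pos: [0.5895, 0.1752, 0.1089]
tool_rot: [0.001, 0.53, 0.848, -0.003]
contact_force: [-6.9, -8.9, 12.8]
gripper_width: 0.153
grasp_force: 61.4
```

Run:
```python
from h import *; from plant import manip
s=manip.state();go(s,[.590,.1779,.1085],110);print(s['ft_torque'])
```

```text
t 10.75 pos [0.5895 0.1752 0.1089] yaw 115.94 tilt [-0.0019 -0.0063 -1.    ] F [-6.9 -8.9 12.8] q6 -0.28 w 0.1530478607485388 61.43353521823883
shift [2.2 1.6 0.3] turn 5.940469972216704
[-1.66952761  1.2634416   0.29820744]
```

Call:
play_rows --pt "-1.0 -0.8 0 0 0 0" --pt "-1.0 -0.7 0 0 0 0" --pt "0 0 0 0 0 2" --pt "0 0 0 0 0 2" --pt "0 0 0 0 0 0"

```text
time: 11.17
tool_pos: [0.5893, 0.1746, 0.1087]
tool_rot: [0.0, 0.559, 0.829, -0.001]
contact_force: [-4.3, -2.6, 8.9]
gripper_width: 0.151
grasp_force: 61.0
```

Run:
```python
from h import *; from plant import manip
s=manip.state();go(s,[.590,.1779,.1085],110);print(s['ft_torque'])
```

```text
t 11.1667 pos [0.5893 0.1746 0.1087] yaw 112.09 tilt [-5.0e-04 -2.1e-03 -1.0e+00] F [-4.3 -2.6  8.9] q6 -0.22 w 0.15133414686931507 60.9801310300827
shift [2.8 1.9 0.2] turn 2.094879304038642
[-0.55326477  0.81467887  0.18731786]
```

Call:
play_rows --pt "0 0 0 0 0 1.5" --pt "0 0 0 0 0 1.5" --pt "0 0 0 0 0 0"

```text
time: 11.42
tool_pos: [0.5888, 0.1746, 0.1087]
tool_rot: [-0.0, 0.58, 0.815, -0.002]
contact_force: [-5.2, -4.2, 10.9]
gripper_width: 0.153
grasp_force: 61.2
```

Run:
```python
from h import *; from plant import manip
s=manip.state();go(s,[.590,.1779,.1085],110);print(s['ft_torque'])
```

```text
t 11.4167 pos [0.5888 0.1746 0.1087] yaw 109.15 tilt [-0.002  -0.0025 -1.    ] F [-5.2 -4.2 10.9] q6 -0.17 w 0.15340191889031882 61.240235567092896
shift [2.7 2.2 0.2] turn -0.8523369472080162
[-0.68058267  1.2032469   0.29172229]
```

Call:
play_rows --pt "0 0 0 0 0 1.5" --pt "0 0 0 0 0 1.5" --pt "0 0 0 0 0 0"

```text
time: 11.67
tool_pos: [0.5885, 0.1746, 0.1088]
tool_rot: [-0.0, 0.6, 0.8, -0.002]
contact_force: [-7.8, -3.5, 11.5]
gripper_width: 0.154
grasp_force: 62.0
```

Run:
```python
from h import *; from plant import manip
s=manip.state();go(s,[.590,.1779,.1085],110);print(s['ft_torque'])
```

```text
t 11.6667 pos [0.5885 0.1746 0.1088] yaw 106.26 tilt [-0.0028 -0.003  -1.    ] F [-7.8 -3.5 11.5] q6 -0.11 w 0.1541870417085171 62.01467514038086
shift [2.8 2.4 0.2] turn -3.7402412996247563
[-0.70046727  1.3630653   0.92647276]
```

Torque jumps to 0.93 N·m at about 90° of turn, so this is the stop. I ease off slightly, hold, and check by picture.

Call:
play_rows --pt "0 0 0 0 0 -0.4" --pt "0 0 0 0 0 0" --pt "0 0 0 0 0 0" --pt "0 0 0 0 0 0" --pt "0 0 0 0 0 0"

```text
time: 12.08
tool_pos: [0.5885, 0.1745, 0.1088]
tool_rot: [-0.0, 0.597, 0.802, -0.002]
contact_force: [-8.0, -3.7, 11.6]
gripper_width: 0.156
grasp_force: 61.7
```

Run:
```python
from h import *; from plant import manip,imaging
s=manip.state();go(s,[.590,.1779,.1085],110);print(s['ft_torque'])
f=imaging.grab_frame("scene"); cv2.imwrite("pics/e1.png",cv2.resize(f["image"][70:190,260:420,::-1],(800,600)))
```

```text
t 12.0833 pos [0.5885 0.1745 0.1088] yaw 106.67 tilt [-0.0027 -0.003  -1.    ] F [-8.  -3.7 11.6] q6 -0.12 w 0.15646116017537542 61.68730974197388
shift [2.8 2.4 0.3] turn -3.332196673135371
[-0.71120905  1.42719997  0.69448652]
```

View pics/e1.png

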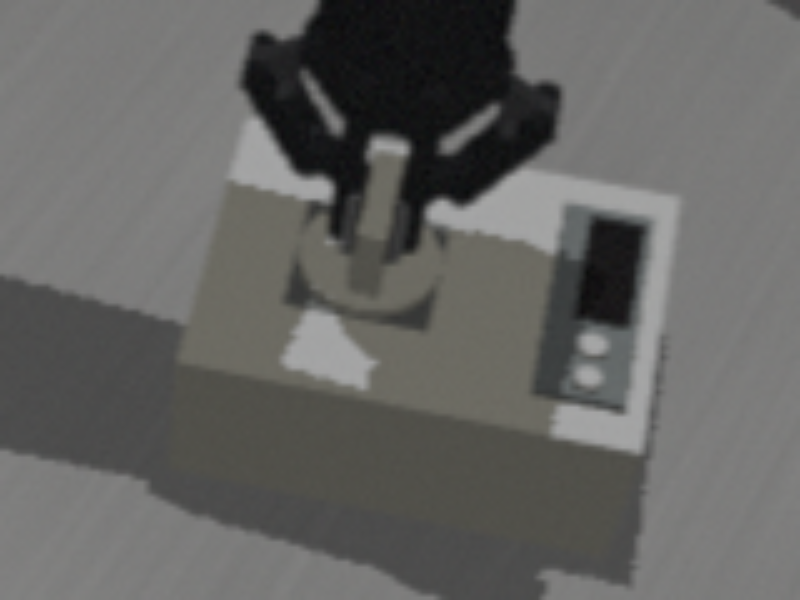

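The flange, at crop (370,265), sits on the deck. The bar is turned across the reader's long side and is still gripped, with torque held against the stop. I hand the job in.

```bash
python3 -c "
from plant import manip
print(manip.job_done())"
```

```text
the job is handed in; nothing more can be done
None
```

The holder is pushed fully home in the reader's port and turned about 90° clockwise to its stop; it is still gripped there, and the job is handed in at about 12 s (no verdict was returned).

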